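# Tighten a heat-sink plate in cross order

## Robot

A 7-joint arm with a two-finger parallel gripper is mounted at the origin on the work surface. World frame = base frame: x ahead of the robot, y to its left, z up, the work surface at z = 0. Lengths are in m, angles in rad, forces in N, time in s.
With the tool pointing down it reaches from about 0.425 to 0.875 m from the base axis. Payload 4.7 kg.
Tool frame: the origin (TCP) lies midway between the tips of the shut fingers; the grasp point (between the pads) lies robot.pinch_z behind it (robot.pinch_z is the distance from the TCP to the grasp point, in m); z points along the fingers, x is the direction in which the jaws open and shut, and the axes are right-handed (so a half turn about z gives the same grasp; the last joint's range is limited). The gripper opens to 87 mm and grips with 3 to 60 N. Pads are 19 mm wide; open, the fingers measure 117 mm over their backs; the gripper's body (75 mm by 190 mm) begins 51 mm behind the grasp point.
Start: joints at [-1.246, 0.321, -0.07, 1.45, 0.023, 1.371, -0.057], TCP at [0.199, 0.619, 0.192] pointing down, gripper open.
Joint ranges: [-2.86, 2.86], [-0.3, 2.09], [-1.38, 1.24], [0.06, 2.45], [-1.56, 4.7], [0.09, 2.05], [-2.69, 2.69]. Speed limits (rad/s): [2.57, 2.57, 3.14, 3.14, 3.14, 3.14, 3.14].

## Interface

Orientations are given as a unit quaternion [x, y, z, w].
In Python, from bench import monitor, imaging, workorder, robot gives the robot as it stands.
- The arm moves only by the tool play_rows, never from a script. Its argument "plan" is a list of rows, each a list of 7 numbers: the gripper's target within -1 to 1 (fully open at 1, half-way at 0, shut at -1), then the shift along the tool's x, y, z in m, then the turn, a rotation vector about the tool's x, y, z in degrees. A call has 1 to 10 rows; each row shifts and turns the pose as measured when the row begins, along the tool's axes as they then stand; what a row does not reach is not made up. A row lasts 1/8 s, in which the tool goes at most 62.5 mm and 10.7 degrees, less where a joint would pass 70% of its speed; a pose out of reach is approached as far as the arm can. A call with a gripper value outside its range is refused whole. The fingers move at their own pace and stop on an object; the grip force is fixed at half the most. Time passes only in rows, so rows that do not move let the fingers close. It gives the time, the measured TCP pose, the force and the opening at its end, in the units of the state.
- monitor.sense(): the state, without advancing time (a new reading comes with each control period).
- imaging.capture(name): name is "scene" or "top" or "wrist"; returns the picture (480x640x3 uint8, red, green, blue); there is no depth.
- imaging.calibration(name): a dict with "K" (3x3 intrinsics, pixels), "origin" and "orientation" of the camera in the world; the wrist camera has in their place "tool_from_camera" (4x4, takes a point from camera to tool coordinates, whose origin is the TCP and whose axes are the tool frame's). Camera axes: x right, y down, z forward; pixel columns grow to the right and rows downward; lengths in m; the calibration is good to about 2 mm. A picture is of the moment at which its call begins: read the wrist's pose just before it. calibration takes no time and is no camera call.
- workorder.job_done(): hands the job in, once; it reports no verdict.
The state is a dict: "time_s": time; "joints": joint angles; "qd": joint speeds; "tau": joint torques, N m; "eef_pos": TCP position; "eef_rot": TCP orientation; "force": force on the tool from outside, world axes, zero at the start; "torque": the same for the moment, N m; "grip_width": finger opening in m.
Only numpy, scipy, OpenCV 4.12 (cv2) and the standard library are available. Lean on these libraries where they do the work, as an engineer would, in place of code of your own. Each camera call takes 0.05 s, during which the arm holds its last target. There are 200 camera calls.

## Task

Tighten the four thumb nuts that hold the grey heat-sink plate in the open power supply, about half a turn clockwise each: turn each one until you feel it bite and then just a touch more, without overtightening it. Go in cross order, so that the second nut is the one diagonally opposite the first, and the plate goes down evenly. Leave the multimeter, the screwdriver and the parts tray where they are.

Things in the scene. Friction and masses are not known exactly. Their poses are not given: they have to be found in the camera images.
- psu: open power supply case, a dark steel tray fixed to the bench, walls 34 mm high; origin on the bench under the middle of the heat-sink plate, x away from the robot when unturned, y left, z up. It spans x -95 to 95 and y -95 to 175 mm; its board parts at y above 100 mm are up to 36 mm high. The nuts stand at x, y = +-55 mm
- plate_mid (a point): middle of the upper face of the loose grey-anodised aluminium plate (150 x 150 x 6 mm, standing on springy pads, upper face 36 mm above the bench at the start); a finned block 44 x 44 mm stands on its middle, 22 mm high. z is the plate's normal
- nut_a (a point): centre (half-way up) of the grip bar of the brass T-shaped thumb nut at the far left corner of the plate, diagonal to nut_c. x along the bar, y across it, z up. Tightens clockwise from above. As with all four, its bar is 40 mm long, 10 thick, 22 tall, on a 9 mm shank over a flange 22 mm wide, 4 thick; the bar spans 20 to 42 mm above the plate. It stays where it is left
- nut_b (a point): centre (half-way up) of the grip bar of the brass T-shaped thumb nut at the far right corner of the plate, diagonal to nut_d. x along the bar, y across it, z up. Tightens clockwise from above. As with all four, it first spins almost freely (0.03 N m) for 1.9 to 2.9 rad, unlike for each nut and not visible, then meets the plate and bites: resistance to turning jumps to about 0.25 N m
- nut_c (a point): centre (half-way up) of the grip bar of the brass T-shaped thumb nut at the near right corner of the plate, diagonal to nut_a. x along the bar, y across it, z up. Tightens clockwise from above. As with all four, past the bite it screws down 4 mm per rad, drawing the fingers down: a stiff level hand feels some 5 N more downward pull per 0.14 rad. Snug is about 0.3 rad past the bite (0.15 to 0.5); more crushes the pad
- nut_d (a point): centre (half-way up) of the grip bar of the brass T-shaped thumb nut at the near left corner of the plate, diagonal to nut_b. x along the bar, y across it, z up. Tightens clockwise from above. As with all four, finger pads closed flat along the bar with 25 to 30 N turn it without slipping
- meter: yellow hand multimeter lying on the bench, 75 x 150 x 38 mm, bystander; origin under its middle, y along its length
- driver_grip (a point): screwdriver lying on the bench, 170 mm long, bystander; middle of its handle, x towards the tip
- tray: small open grey parts tray, 90 x 120 x 25 mm, bystander; origin under its middle
Things that resemble listed ones, but are neither listed nor needed, are in the scene too. What is meant by the part that bears plate_mid is not red, and is the smaller of those in its own colour.

How it is judged:
By the outcome, as a careful person would: the job done as asked, in the order asked, and still so for the second after the job is handed in, with the robot touching nothing.
It also fails if it takes over 72 s, if anything falls off the work surface, if the arm or the gripper's body presses on something with over 40 N, if the wrist force passes 120 N, or if a joint passes its speed limit or range.

## Working session

There is one attempt and no reset: what is moved stays moved. The work goes in short steps, Python scripts to look and compute and a tool call to move; the robot and the scene stay as the last step left them, time stands still between calls to the robot, and variables do not carry over. Pictures are saved under pics/ and viewed, about 8 in all and at most 12, crops included, and the job is handed in when it is done.

Besides the shell and the picture viewer there is one more tool, called after "Request:" as name(argument=value, ...), one argument or row to a line, values as JSON. play_rows: Moves the arm, as the interface text tells. Its arguments: {"type":"object","properties":{"plan":{"type":"array"}},"required":["plan"]}

```bash
ls; mkdir -p pics; python3 - <<'E'
from bench import monitor, imaging, workorder, robot
import cv2,numpy as np
print(robot.pinch_z); print(monitor.sense())
for n in ("top","scene"):
    c=imaging.calibration(n); print(n,c)
    cv2.imwrite(f"pics/{n}0.png",imaging.capture(n)[:,:,::-1])
print(imaging.calibration("wrist"))
E
```

```text
pics
0.0187
{'time_s': 0.0, 'joints': array([-1.2459243 ,  0.32184967, -0.07009105,  1.45166763,  0.02261421,
        1.37081293, -0.05687505]), 'qd': array([-1.25308317e-03,  2.63349776e-03, -2.05930512e-04,  1.97660311e-05,
        2.38190058e-03, -3.22983595e-04, -4.35976453e-04]), 'tau': array([ 8.08609566e-04, -4.91279376e+01, -4.03440781e-01, -3.12542689e+01,
       -6.38661068e-02,  4.34962485e-02,  1.88042814e-04]), 'eef_pos': array([0.19862956, 0.61825932, 0.19104801]), 'eef_rot': array([ 8.08001055e-01,  5.89180231e-01, -7.54123397e-04,  6.18272300e-04]), 'force': array([-0.03538949, -0.38675414, -0.38407302]), 'torque': array([-0.01629471,  0.04082227,  0.0060587 ]), 'grip_width': 0.0867783317559445}
top {'K': array([[499.78394261,   0.        , 320.14765304],
       [  0.        , 499.78394261, 235.83521548],
       [  0.        ,   0.        ,   1.        ]]), 'origin': array([0.38886483, 0.06603366, 1.11058724]), 'orientation': array([ 0.71129101, -0.69595761,  0.07861332, -0.05939741])}
scene {'K': array([[558.50914066,   0.        , 326.81648834],
       [  0.        , 558.50914066, 231.6730494 ],
       [  0.        ,   0.        ,   1.        ]]), 'origin': array([ 1.18373009, -0.43972566,  0.66466797]), 'orientation': array([ 0.81174361,  0.38756327, -0.19002138, -0.39339407])}
{'K': array([[386.89806022,   0.        , 324.64612902],
       [  0.        , 386.89806022, 242.32656714],
       [  0.        ,   0.        ,   1.        ]]), 'tool_from_camera': array([[ 9.99996266e-01,  5.55971819e-04,  2.67548100e-03,
        -5.63656061e-04],
       [-1.20051892e-03,  9.68921528e-01,  2.47365380e-01,
        -6.69672252e-02],
       [-2.45480295e-03, -2.47367669e-01,  9.68918578e-01,
        -1.93305963e-01],
       [ 0.00000000e+00,  0.00000000e+00,  0.00000000e+00,
         1.00000000e+00]])}
```

View pics/top0.png

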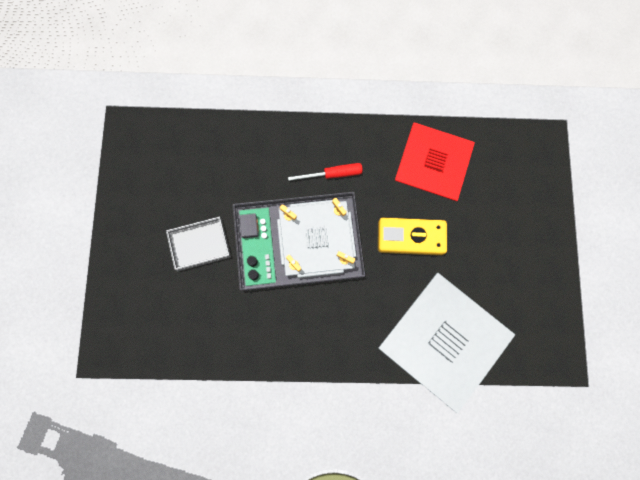

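View pics/scene0.png

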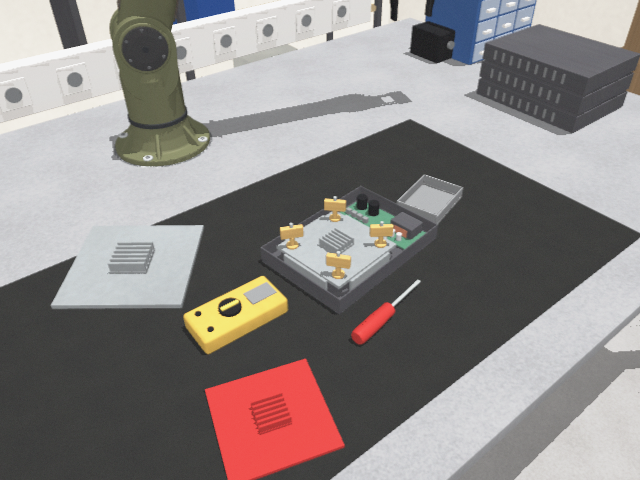

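The plate candidates are red (436,160), a large loose grey one (447,341), and the smaller grey one in the PSU at (317,238), which is the one I want. The nuts in the top view are a (288,213), b (339,208), c (346,258) and d (293,263).

```bash
cat > h.py <<'E'
from bench import monitor, imaging, workorder, robot
import cv2,numpy as np
from scipy.spatial.transform import Rotation as R
def cam(name,s=None):
    c=imaging.calibration(name)
    if name!="wrist": return c["K"],R.from_quat(c["orientation"]).as_matrix(),np.array(c["origin"])
    T=c["tool_from_camera"]; Rt=R.from_quat(s["eef_rot"]).as_matrix()
    return c["K"],Rt@T[:3,:3],Rt@T[:3,3]+s["eef_pos"]
def ray(px,z,C):
    K,Rc,o=C; d=Rc@np.linalg.solve(K,[px[0],px[1],1.]); return o+d*(z-o[2])/d[2]
def proj(p,C):
    K,Rc,o=C; q=K@(Rc.T@(np.asarray(p)-o)); return q[:2]/q[2]
def yaw(s): # tool x heading, deg
    x=R.from_quat(s["eef_rot"]).as_matrix()[:,0]; return np.degrees(np.arctan2(x[1],x[0]))
E
python3 - <<'E'
from h import *
im=cv2.imread("pics/top0.png"); C=cam("top")
hsv=cv2.cvtColor(im,cv2.COLOR_BGR2HSV)
m=cv2.inRange(hsv,(12,90,90),(28,255,255)); m[:,370:]=0
n,l,st,ce=cv2.connectedComponentsWithStats(m)
for i in range(1,n):
    if st[i,4]>25:
        p=np.argwhere(l==i)[:,::-1].astype(np.float32)
        w=np.array([ray(q,.072,C)[:2] for q in p],np.float32)
        print(ce[i],st[i,4],w.mean(0),np.hypot(*w.mean(0)),cv2.minAreaRect(w))
E
```

```text
[338.19230769 208.00961538] 104 [0.65669245 0.00208034] 0.6566957 ((0.6581995487213135, 0.004931477829813957), (0.04345645383000374, 0.020547250285744667), 33.79117965698242)
[287.41304348 213.14130435] 92 [0.6425312  0.11045093] 0.65195537 ((0.643395185470581, 0.11282533407211304), (0.04299883171916008, 0.01812051422894001), 48.75887680053711)
[345.65909091 259.40909091] 88 [ 0.5456877  -0.01497475] 0.54589313 ((0.5448426604270935, -0.014020808041095734), (0.039269257336854935, 0.016525691375136375), 77.13396453857422)
[293.75       265.08333333] 60 [0.531171   0.09368225] 0.5393691 ((0.534726083278656, 0.09493334591388702), (0.03583597019314766, 0.016801267862319946), 27.8859806060791)
```

Request:
play_rows(
  plan=[
    [0,0,0,-0.03,0,0,5],
    [0,0,0,-0.03,0,0,5],
  ],
)

```text
time_s: 0.35
eef_pos: [0.1981, 0.616, 0.2478]
eef_rot: [0.858, 0.514, -0.004, 0.004]
force: [-0.0, 0.3, 0.2]
grip_width: 0.0744
```

```bash
python3 - <<'E'
from h import *
s=monitor.sense(); print(s,yaw(s))
E
```

```text
{'time_s': 0.35, 'joints': array([-1.2656055 ,  0.30521516, -0.0454503 ,  1.36091428,  0.01351576,
        1.48634009, -0.22985641]), 'qd': array([-0.07911269, -0.04584979,  0.09851167, -0.37547951, -0.0342685 ,
        0.46473091, -0.68490344]), 'tau': array([ 4.02394468e-01, -4.80454981e+01, -4.37824773e-01, -3.01560044e+01,
       -4.15512803e-02, -3.45173394e-01,  7.34790266e-01]), 'eef_pos': array([0.19810417, 0.61603311, 0.2477829 ]), 'eef_rot': array([ 0.85759769,  0.51429393, -0.00386383,  0.00360861]), 'force': array([-0.04496093,  0.26010873,  0.19849081]), 'torque': array([-0.01627028, -0.02238721,  0.004217  ]), 'grip_width': 0.07441901783717199} 61.900848175908614
```

Request:
play_rows(
  plan=[
    [0,-0.025,0.056,0,0,0,0],
    [0,-0.025,0.056,0,0,0,0],
    [0,-0.025,0.056,0,0,0,0],
    [0,-0.025,0.056,0,0,0,0],
    [0,-0.025,0.056,0,0,0,0],
    [0,-0.025,0.056,0,0,0,0],
    [0,-0.025,0.056,0,0,0,0],
    [0,-0.025,0.056,0,0,0,0],
    [0,-0.025,0.056,0,0,0,0],
    [0,-0.025,0.056,0,0,0,0],
  ],
)

```text
time_s: 1.6
eef_pos: [0.5786, 0.1281, 0.248]
eef_rot: [0.854, 0.52, -0.004, 0.001]
force: [1.2, 0.7, -0.1]
grip_width: 0.0433
```

```bash
cat >> h.py <<'E'
def go(p,hd=None):
    "print tool-frame shift (mm) to TCP target p, clockwise turn (deg) to heading hd, tilt fix"
    s=monitor.sense(); M=R.from_quat(s["eef_rot"])
    print("t",s["time_s"],"pos",s["eef_pos"].round(4),"yaw",yaw(s).round(1),"j7",s["joints"][6].round(2),"F",s["force"].round(1),"T",s["torque"].round(3),"w",s["grip_width"].round(4))
    y=np.radians(yaw(s) if hd is None else hd)
    G=R.from_matrix(np.array([[np.cos(y),np.sin(y),0],[np.sin(y),-np.cos(y),0],[0,0,-1.]]).T)
    print("shift mm",(M.inv().apply(np.array(p)-s["eef_pos"])*1e3).round(1),"turn",np.degrees((M.inv()*G).as_rotvec()).round(1))
E
python3 -c "
from h import *
go((.673,.006,.22),62)"
```

```text
Traceback (most recent call last):
  File "h.py", line 18, in go
    print("t",s["time_s"],"pos",s["eef_pos"].round(4),"yaw",yaw(s).round(1),"j7",s["joints"][6].round(2),"F",s["force"].round(1),"T",s["torque"].round(3),"w",s["grip_width"].round(4))
                                                                                                                                                              ^^^^^^^^^^^^^^^^^^^^^
AttributeError: 'float' object has no attribute 'round'
```

Request:
play_rows(
  plan=[
    [0,-0.021,0.047,0.009,0,0,0],
    [0,-0.021,0.047,0.009,0,0,0],
    [0,-0.021,0.047,0.009,0,0,0],
    [0,0,0,0,0,0,0],
  ],
)

```text
time_s: 2.1
eef_pos: [0.6777, -0.0039, 0.2179]
eef_rot: [0.856, 0.516, -0.006, 0.002]
force: [-1.1, 0.7, -0.1]
grip_width: 0.0436
```

```bash
sed -i 's/s\["grip_width"\].round(4)/round(s["grip_width"],4)/' h.py; python3 -c "
from h import *
go((.673,.006,.22),62)
s=monitor.sense(); np.save('ws.npy',np.r_[s['eef_pos'],s['eef_rot']])
im=imaging.capture('wrist')[:,:,::-1]; cv2.imwrite('pics/w0.png',im)
cv2.imwrite('pics/w0.png',im)"
```

```text
t 2.1 pos [ 0.6777 -0.0039  0.2179] yaw 62.2 j7 1.17 F [-1.1  0.7 -0.1] T [ 0.037  0.028 -0.018] w 0.0436
shift mm [ 6.5 -8.8 -2.2] turn [-0.1  0.8  0.1]
```

View pics/w0.png

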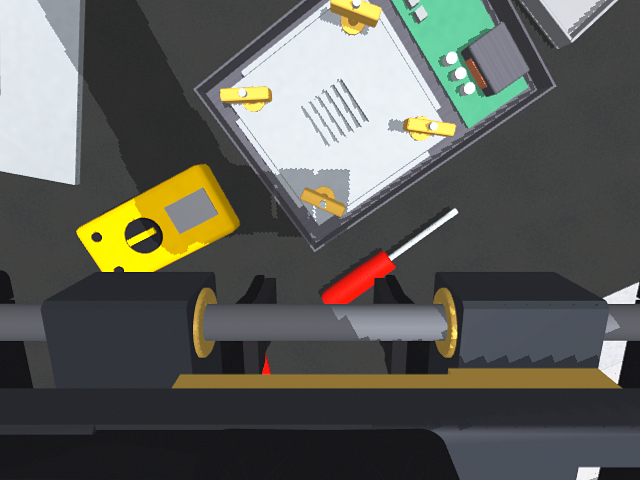

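The image shows all four nuts on the small grey plate: d (355,13), c (246,95), a (430,127) and b (324,202). Next I fit the bar tops at z = 0.078.

```bash
python3 - <<'E'
from h import *
w=np.load('ws.npy'); s=dict(eef_pos=w[:3],eef_rot=w[3:]); C=cam("wrist",s)
im=cv2.imread("pics/w0.png"); hsv=cv2.cvtColor(im,cv2.COLOR_BGR2HSV)
out=cv2.resize(im[0:250,190:490],None,fx=2.6,fy=2.4,interpolation=cv2.INTER_NEAREST)
for n,(u,v) in dict(a=(430,127),b=(324,202),c=(246,95),d=(355,13)).items():
    y0,x0=max(v-25,0),u-40
    h=hsv[y0:v+25,x0:u+40]
    m=cv2.inRange(h,(10,100,60),(30,255,255))
    V=h[...,2][m>0]; t,_=cv2.threshold(V.reshape(-1,1),0,255,cv2.THRESH_OTSU)
    px=np.argwhere(m>0)[:,::-1]+[x0,y0]
    al=np.array([ray(q,.078,C)[:2] for q in px],np.float32)
    r=cv2.minAreaRect(al)
    mt=(m>0)&(h[...,2]>t)
    k,l,stt,ce=cv2.connectedComponentsWithStats(mt.astype(np.uint8))
    i=1+stt[1:,4].argmax(); p=np.argwhere(l==i)[:,::-1]+[x0,y0]
    wt=np.array([ray(q,.078,C)[:2] for q in p],np.float32); r2=cv2.minAreaRect(wt)
    b=cv2.boxPoints(r2)
    for j in range(4):
        q=[proj([*b[(j+e)%4],.078],C) for e in (0,1)]
        q=[(int((z[0]-190)*2.6),int(z[1]*2.4)) for z in q]; cv2.line(out,q[0],q[1],(255,0,255),1)
    for rr in (r,r2):
        e=cv2.boxPoints(rr); f=e[1]-e[0]; g=e[2]-e[1]; L=f if np.hypot(*f)>np.hypot(*g) else g
        print(n,t,np.round(rr[0],4),np.round(rr[1],4),"bar heading",np.degrees(np.arctan2(L[1],L[0]))%180)
cv2.imwrite("pics/w0c.png",out)
E
```

```text
a 199.0 [0.6456 0.1085] [0.0425 0.0188] bar heading 70.61177
a 199.0 [0.6451 0.1107] [0.0394 0.0117] bar heading 54.42195
b 195.0 [0.6576 0.005 ] [0.0395 0.0194] bar heading 37.309376
b 195.0 [0.6606 0.0012] [0.0387 0.0088] bar heading 38.272278
c 201.0 [ 0.5557 -0.0141] [0.0416 0.0192] bar heading 58.560173
c 201.0 [ 0.5517 -0.0133] [0.0397 0.0101] bar heading 64.71409
d 196.0 [0.5446 0.0914] [0.0393 0.0237] bar heading 62.018833
d 196.0 [0.5375 0.0955] [0.0388 0.0095] bar heading 44.20227
```

View pics/w0c.png

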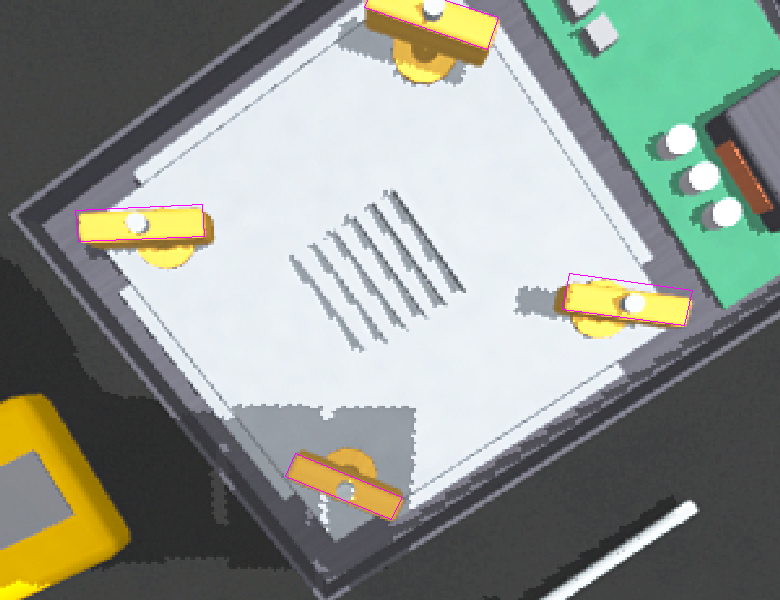

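The fits match the given sizes: bars about 40 x 10 mm and nut spacing 108.5–110 mm. The order will be b → d → a → c, so I start at b.

Request:
play_rows(
  plan=[
    [-0.2,0,0,0.014,0,0,-9.5],
    [-0.2,0,0,0.014,0,0,-9.5],
    [-0.2,0,0,0.014,0,0,-9.5],
    [-0.2,0,0,0.014,0,0,-9.5],
    [-0.2,0,0,0.014,0,0,-9.5],
    [-0.2,0,0,0.014,0,0,-9.5],
    [-0.2,0,0,0.014,0,0,-9.5],
    [-0.2,0,0,0,0,0,0],
  ],
)

```text
time_s: 3.15
eef_pos: [0.6722, 0.0176, 0.1196]
eef_rot: [0.406, 0.914, -0.001, -0.005]
force: [0.1, -0.1, -0.5]
grip_width: 0.0352
```

```bash
python3 -c "
from h import *
go((.6606,.0012,.048),128.3)"
```

```text
t 3.15 pos [0.6722 0.0176 0.1196] yaw 132.1 j7 2.32 F [ 0.1 -0.1 -0.5] T [0.033 0.048 0.054] w 0.0352
shift mm [ -5.  -19.2  71.7] turn [-0.3 -0.4  3.8]
```

Request:
play_rows(
  plan=[
    [-0.2,-0.005,-0.018,0,0,0,4],
    [-0.2,0,0,0,0,0,0],
  ],
)

```text
time_s: 3.4
eef_pos: [0.6622, 0.0046, 0.1214]
eef_rot: [0.44, 0.898, 0.0, -0.004]
force: [0.8, 0.0, 0.2]
grip_width: 0.035
```

```bash
python3 -c "
from h import *
go((.6606,.0012,.048),128.3)
s=monitor.sense();im=imaging.capture('wrist')[:,:,::-1]; cv2.imwrite('pics/w1.png',im)
print(proj((.6606,.0012,.078),cam('wrist',s)))"
```

```text
t 3.4 pos [0.6622 0.0046 0.1214] yaw 127.8 j7 2.27 F [0.8 0.  0.2] T [ 0.029  0.01  -0.008] w 0.035
shift mm [-2.2 -3.1 73.4] turn [-0.2 -0.4 -0.5]
[321.66281777 247.53185161]
```

View pics/w1.png

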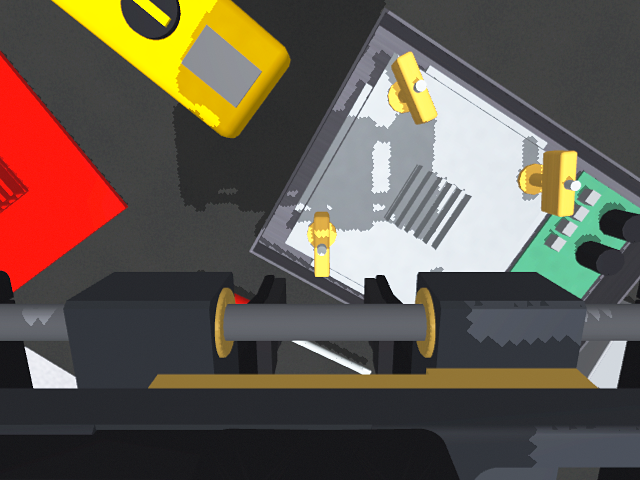

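Bar b is at (321,247), exactly where predicted, upright and centred between the fingers. I descend, then close.

Request:
play_rows(
  plan=[
    [-0.2,-0.002,-0.003,0.025,0,0,0],
    [-0.2,0,0,0.025,0,0,0],
    [-0.2,0,0,0.022,0,0,0],
    [-0.2,0,0,0,0,0,0],
  ],
)

```text
time_s: 3.95
eef_pos: [0.6648, 0.0108, 0.0512]
eef_rot: [0.436, 0.9, 0.004, -0.002]
force: [0.1, -0.1, -0.2]
grip_width: 0.0348
```

```bash
python3 -c "
from h import *
go((.6606,.0012,.048),128.3)"
```

```text
t 3.95 pos [0.6648 0.0108 0.0512] yaw 128.3 j7 2.29 F [ 0.1 -0.1 -0.2] T [0.053 0.075 0.031] w 0.0348
shift mm [-5.  -9.3  3.1] turn [ 0.3 -0.4 -0. ]
```

Request:
play_rows(
  plan=[
    [-0.2,-0.005,-0.009,0.003,0,0,0],
    [-0.2,0,0,0,0,0,0],
  ],
)

```text
time_s: 4.2
eef_pos: [0.6623, 0.0015, 0.0502]
eef_rot: [0.436, 0.9, 0.005, -0.001]
force: [0.6, -0.7, 0.3]
grip_width: 0.0347
```

```bash
python3 -c "
from h import *
go((.6606,.0012,.048),128.3)"
```

```text
t 4.2 pos [0.6623 0.0015 0.0502] yaw 128.3 j7 2.3 F [ 0.6 -0.7  0.3] T [ 0.065  0.049 -0.029] w 0.0347
shift mm [ 0.8 -1.5  2.2] turn [ 0.5 -0.3  0. ]
```

Good. I close on the bar.

Request:
play_rows(
  plan=[
    [-1,0.001,-0.001,0.002,0,0,0],
    [-1,0,0,0,0,0,0],
    [-1,0,0,0,0,0,0],
    [-1,0,0,0,0,0,0],
  ],
)

```text
time_s: 4.7
eef_pos: [0.6621, 0.0019, 0.0503]
eef_rot: [0.436, 0.9, 0.006, 0.001]
force: [0.2, -0.6, 0.4]
grip_width: 0.0043
```

```bash
python3 -c "
from h import *
go((.6606,.0012,.048),128.3)"
```

```text
t 4.7 pos [0.6621 0.0019 0.0503] yaw 128.3 j7 2.3 F [ 0.2 -0.6  0.4] T [0.031 0.041 0.017] w 0.0043
shift mm [ 0.4 -1.7  2.2] turn [ 0.7 -0.2  0. ]
```

```bash
python3 -c "
from h import *
im=imaging.capture('scene')[:,:,::-1]; im2=imaging.capture('wrist')[:,:,::-1]
a=cv2.resize(im[150:330,230:470],(800,600)); b=im2[150:400,160:480]
cv2.imwrite('pics/s1.png',cv2.resize(np.vstack([cv2.resize(im[150:310,230:470],(600,400),interpolation=cv2.INTER_CUBIC),cv2.resize(im2[150:300,160:480],(600,200))]),None,fx=1,fy=1))
print(monitor.sense()['grip_width'])"
```

```text
0.001568902560893064
```

View pics/s1.png

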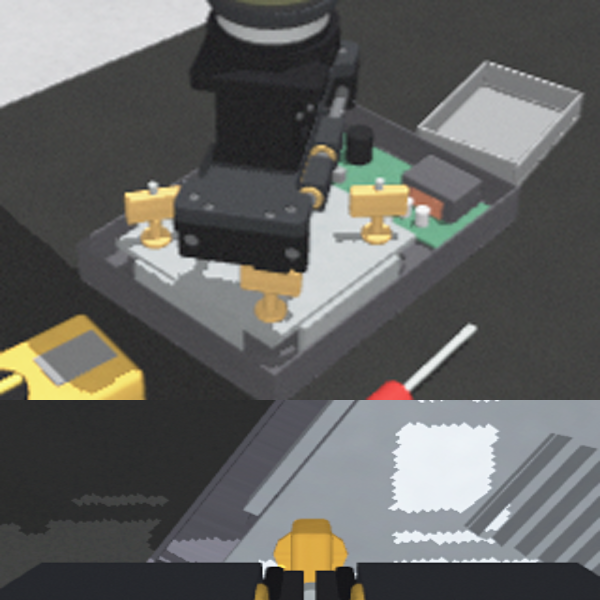

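```bash
python3 - <<'E'
from h import *
S=cam("scene");T=cam("top")
for n,c,h in (("a",(.645,.1105),54.4),("b",(.6606,.0012),38.3),("c",(.5517,-.0133),64.7),("d",(.5375,.0955),44.2)):
    e=.02*np.array([np.cos(np.radians(h)),np.sin(np.radians(h))])
    print(n,[proj((*(np.array(c)+k*e),z),S).round(1) for k in(-1,1) for z in (.078,.056)],proj((*c,.078),T).round(1))
s=monitor.sense(); print(s["grip_width"],s["eef_pos"],s["time_s"])
im=cv2.imread("pics/scene0.png"); m=cv2.inRange(cv2.cvtColor(im,cv2.COLOR_BGR2HSV),(10,100,60),(24,255,255))
m[:180]=0;m[282:]=0
n,l,st,ce=cv2.connectedComponentsWithStats(m)
for i in range(1,n):
    if st[i,4]>40: print(st[i],ce[i].round(1))
W=imaging.capture("wrist")[:,:,::-1]
s=monitor.sense();C=cam("wrist",s)
Rt=R.from_quat(s["eef_rot"]).as_matrix()
print("tcp",proj(s["eef_pos"],C),"pinch",proj(s["eef_pos"]-Rt[:,2]*.0187,C))
top=imaging.capture("top")[:,:,::-1]
cv2.imwrite("pics/w2.png",cv2.resize(W[200:400,200:460],(780,600),interpolation=cv2.INTER_NEAREST))
E
```

```text
a [array([368.9, 225.2]), array([368.4, 235.2]), array([392. , 224.3]), array([391.1, 234.3])] [287.3 211.3]
b [array([325.4, 253.6]), array([325.5, 263.8]), array([349.7, 257.1]), array([349.4, 267.3])] [338.8 205.5]
c [array([279. , 228.5]), array([279.8, 238.5]), array([301.9, 225.1]), array([302.3, 235.1])] [345.1 256.1]
d [array([323.3, 199.4]), array([323.4, 209.2]), array([345. , 200.9]), array([344.9, 210.6])] [292.9 261.7]
0.001568902560893064 [0.66209203 0.0019877  0.05016721] 4.8
[324 198  22  24 310] [334.4 207.9]
[280 224  23  25 337] [291.3 234.9]
[370 224  24  24 324] [381.1 233.5]
[327 253  24  26 365] [338.1 264.2]
tcp [324.93056919 274.94323776] pinch [324.98733901 287.81108032]
```

View pics/w2.png

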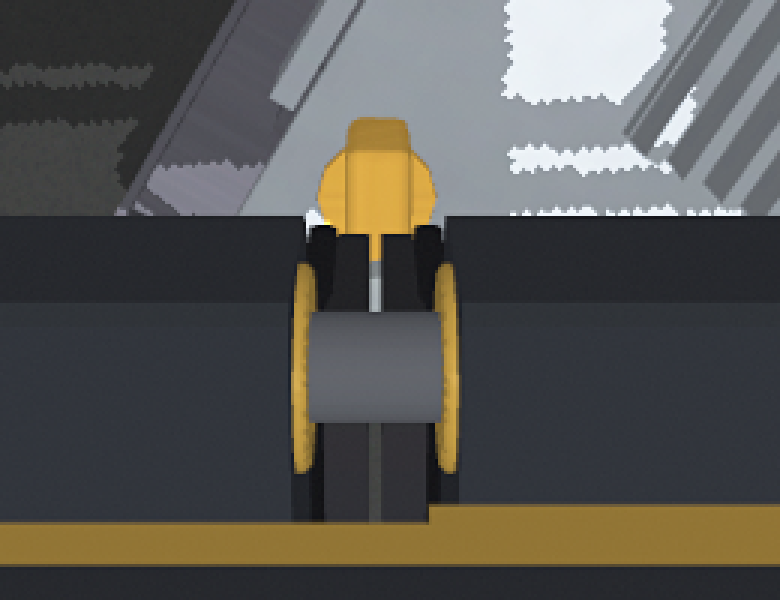

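The fingers shut to 1.6 mm with no contact, and the picture shows the bar running under the fingertips. So the tips seem to be higher than the reported TCP, with the bar still below them. I reopen, go 10 mm lower while watching the force, and close again.

Request:
play_rows(
  plan=[
    [-0.2,0,0,0,0,0,0],
    [-0.2,0,0,0,0,0,0],
    [-0.2,0,0,0,0,0,0],
    [-0.2,0,-0.001,0.005,0,0,0],
    [-0.2,0,-0.001,0.004,0,0,0],
    [-0.2,0,0,0,0,0,0],
  ],
)

```text
time_s: 5.65
eef_pos: [0.66, 0.0006, 0.0399]
eef_rot: [0.436, 0.9, 0.006, 0.0]
force: [-0.2, -0.5, -0.8]
grip_width: 0.0341
```

```bash
python3 - <<'E'
from h import *
go((.6606,.0012,.04),128.3)
s=monitor.sense(); Rt=R.from_quat(s["eef_rot"]).as_matrix()
S=cam("scene")
for z in (-.07,-.03,0):
    print(z,[proj(s["eef_pos"]+Rt@np.array([x,y,z]),S).round(0) for x in(-.095,.095) for y in (-.0375,.0375)])
im=imaging.capture("scene")[:,:,::-1]; w=imaging.capture("wrist")[:,:,::-1]
cv2.imwrite("pics/s2.png",np.vstack([cv2.resize(im[100:300,230:430],(560,400)),cv2.resize(w[200:320,210:450],(560,200))]))
E
```

```text
t 5.65 pos [6.60e-01 6.00e-04 3.99e-02] yaw 128.3 j7 2.3 F [-0.2 -0.5 -0.8] T [ 0.068  0.078 -0.014] w 0.0341
shift mm [ 0.1  0.8 -0.1] turn [ 0.6 -0.3  0. ]
-0.07 [array([298., 277.]), array([348., 284.]), array([327., 203.]), array([370., 208.])]
-0.03 [array([299., 297.]), array([348., 304.]), array([327., 222.]), array([369., 227.])]
0 [array([300., 310.]), array([348., 318.]), array([327., 235.]), array([369., 240.])]
```

View pics/s2.png

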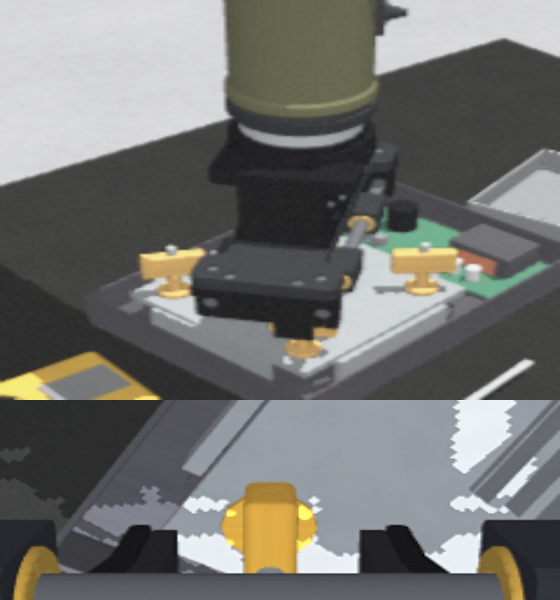

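The scene view puts the fingertips at row ~270, where a tip at the reported TCP would appear at ~286. The wrist view puts them at row 278 against an expected 257. Both say the visible tips sit about 33 mm above the reported TCP, so I keep descending in small steps and watch the force.

Request:
play_rows(
  plan=[
    [-0.2,0,0.001,0.005,0,0,0],
    [-0.2,0,0,0.003,0,0,0],
  ],
)

```text
time_s: 6.0
eef_pos: [0.6617, 0.0016, 0.0324]
eef_rot: [0.436, 0.9, 0.006, 0.001]
force: [0.8, 0.9, 0.3]
grip_width: 0.035
```

Request:
play_rows(
  plan=[
    [-1,0,0,0,0,0,0],
    [-1,0,0,0,0,0,0],
    [-1,0,0,0,0,0,0],
    [-1,0,0,0,0,0,0],
  ],
)

```text
time_s: 6.5
eef_pos: [0.6614, 0.0019, 0.0321]
eef_rot: [0.436, 0.9, 0.006, 0.0]
force: [-0.4, 0.6, 0.5]
grip_width: 0.0097
```

```bash
python3 -c "
from h import *
go((.6606,.0012,.03),128.3)"
```

```text
t 6.5 pos [0.6614 0.0019 0.0321] yaw 128.3 j7 2.31 F [-0.4  0.6  0.5] T [ 0.103  0.204 -0.047] w 0.0097
shift mm [-0.1 -1.   2. ] turn [ 0.7 -0.3  0. ]
```

The width is 9.7 mm, so the bar is gripped and the ~33 mm offset is confirmed. I reopen and go 13 mm lower for a full pad grip.

Request:
play_rows(
  plan=[
    [-0.4,0,0,0,0,0,0],
    [-0.4,0,-0.001,0.007,0,0,0],
    [-0.4,0,0,0.006,0,0,0],
    [-1,0,0,0,0,0,0],
    [-1,0,0,0,0,0,0],
    [-1,0,0,0,0,0,0],
  ],
)

```text
time_s: 7.25
eef_pos: [0.6604, 0.0012, 0.0178]
eef_rot: [0.436, 0.9, 0.006, 0.0]
force: [-0.8, 0.6, 0.6]
grip_width: 0.0095
```

```bash
python3 -c "
from h import *
go((.6606,.0012,.018),128.3)"
```

```text
t 7.25 pos [0.6604 0.0012 0.0178] yaw 128.3 j7 2.31 F [-0.8  0.6  0.6] T [ 0.102  0.253 -0.098] w 0.0095
shift mm [-0.1  0.1 -0.2] turn [ 0.6 -0.3  0. ]
```

Request:
play_rows(
  plan=[
    [-1,0,0,0,0,0,10],
    [-1,0,0,0,0,0,10],
    [-1,0,0,0,0,0,10],
    [-1,0,0,0,0,0,10],
  ],
)

```text
time_s: 7.75
eef_pos: [0.6604, 0.0014, 0.0178]
eef_rot: [0.725, 0.689, 0.006, -0.002]
force: [0.4, 0.6, -1.5]
grip_width: 0.0096
```

```bash
python3 -c "
from h import *
go((.6606,.0012,.018))"
```

```text
t 7.75 pos [0.6604 0.0014 0.0178] yaw 87.1 j7 1.64 F [ 0.4  0.6 -1.5] T [-0.092 -0.046 -0.002] w 0.0096
shift mm [-0.2  0.3 -0.2] turn [ 0.3 -0.6 -0. ]
```

Request:
play_rows(
  plan=[
    [-1,0,0,0,0,0,10],
    [-1,0,0,0,0,0,10],
    [-1,0,0,0,0,0,10],
    [-1,0,0,0,0,0,10],
    [-1,0,0,0,0,0,10],
    [-1,0,0,0,0,0,8],
    [-1,0,0,0,0,0,5],
  ],
)

```text
time_s: 8.62
eef_pos: [0.6606, 0.0015, 0.0179]
eef_rot: [0.981, 0.192, 0.004, -0.003]
force: [-0.3, -0.2, -0.6]
grip_width: 0.0098
```

```bash
cat > st.py <<'E'
from h import *
import sys
s=monitor.sense(); y=yaw(s); h0=float(sys.argv[1])
d=(h0-y)%360; print("t",s["time_s"],"turned deg",round(d,1),"rad",round(np.radians(d),3),"F",s["force"].round(1),"T",s["torque"].round(3),"w",round(s["grip_width"],4),"pos",s["eef_pos"].round(4),"j7",s["joints"][6].round(2),"tau7",s["tau"][6].round(3))
E
python3 st.py 128.3
```

```text
t 8.625 turned deg 106.1 rad 1.852 F [-0.3 -0.2 -0.6] T [-0.357  0.068  0.034] w 0.0098 pos [0.6606 0.0015 0.0179] j7 0.6 tau7 0.538
```

Request:
play_rows(
  plan=[
    [-1,0,0,0,0,0,7],
    [-1,0,0,0,0,0,6],
    [-1,0,0,0,0,0,0],
  ],
)

```text
time_s: 9.0
eef_pos: [0.6606, 0.0015, 0.0179]
eef_rot: [0.997, 0.078, 0.004, -0.003]
force: [0.1, 0.2, -0.3]
grip_width: 0.01
```

```bash
python3 st.py 128.3
```

```text
t 9.0 turned deg 119.4 rad 2.084 F [ 0.1  0.2 -0.3] T [-0.354  0.136 -0.041] w 0.01 pos [0.6606 0.0015 0.0179] j7 0.39 tau7 -0.274
```

Request:
play_rows(
  plan=[
    [-1,0,0,0,0,0,7],
    [-1,0,0,0,0,0,6],
  ],
)

```text
time_s: 9.25
eef_pos: [0.6607, 0.0015, 0.0179]
eef_rot: [0.999, -0.036, 0.003, -0.003]
force: [-1.0, -0.1, -0.7]
grip_width: 0.0093
```

```bash
python3 st.py 128.3
```

```text
t 9.25 turned deg 132.5 rad 2.312 F [-1.  -0.1 -0.7] T [-0.428  0.124 -0.007] w 0.0093 pos [0.6607 0.0015 0.0179] j7 0.18 tau7 0.725
```

Request:
play_rows(
  plan=[
    [-1,0,0,0,0,0,7],
    [-1,0,0,0,0,0,6],
  ],
)

```text
time_s: 9.5
eef_pos: [0.6608, 0.0014, 0.0174]
eef_rot: [0.989, -0.15, 0.003, -0.003]
force: [1.2, -0.7, -4.2]
grip_width: 0.0098
```

```bash
python3 st.py 128.3
```

```text
t 9.5 turned deg 145.5 rad 2.54 F [ 1.2 -0.7 -4.2] T [-0.434 -0.188  0.286] w 0.0098 pos [0.6608 0.0014 0.0174] j7 -0.02 tau7 0.455
```

Bite found: torque 0.29 N m and pull −4 N, so about 0.1 rad past the bite (at most 0.23). I add about 10°.

Request:
play_rows(
  plan=[
    [-1,0,0,0,0,0,5],
    [-1,0,0,0,0,0,5],
    [-1,0,0,0,0,0,0],
  ],
)

```text
time_s: 9.88
eef_pos: [0.6608, 0.0014, 0.0166]
eef_rot: [0.972, -0.234, 0.003, -0.003]
force: [0.1, 0.5, 1.3]
grip_width: 0.0098
```

```bash
python3 st.py 128.3
```

```text
t 9.875 turned deg 155.3 rad 2.711 F [0.1 0.5 1.3] T [-0.33   0.274  0.118] w 0.0098 pos [0.6608 0.0014 0.0166] j7 -0.17 tau7 -0.369
```

b is snug: the hand was drawn down 1.3 mm, which is about 0.32 rad past the bite. I release, lift and go to d.

Request:
play_rows(
  plan=[
    [-0.4,0,0,0,0,0,0],
    [-0.4,0,0,0,0,0,0],
    [-0.4,0,0,-0.02,0,0,0],
    [-0.4,0,0,-0.025,0,0,0],
    [-0.3,0,0,-0.02,0,0,-10],
    [-0.2,0,0,0,0,0,-10],
    [-0.2,0,0,0,0,0,-10],
    [-0.2,0,0,0,0,0,-10],
    [-0.2,0,0,0,0,0,-10],
    [-0.2,0,0,0,0,0,-10],
  ],
)

```text
time_s: 11.12
eef_pos: [0.665, -0.0007, 0.0975]
eef_rot: [0.953, 0.302, 0.011, 0.0]
force: [-0.2, -0.3, 1.1]
grip_width: 0.0349
```

```bash
python3 -c "
from h import *
go((.5375,.0955,.08),134.2)"
```

```text
t 11.125 pos [ 0.665  -0.0007  0.0975] yaw 35.2 j7 0.78 F [-0.2 -0.3  1.1] T [-0.034  0.031 -0.013] w 0.0349
shift mm [ -49.2 -152.2   15.5] turn [  1.3  -0.5 -99. ]
```

Request:
play_rows(
  plan=[
    [-0.2,-0.0055,-0.017,0.002,0.2,0,-9.8],
    [-0.2,-0.0025,-0.0175,0.002,0.2,0,-9.8],
    [-0.2,0.0005,-0.018,0.002,0.2,0,-9.8],
    [-0.2,0.0035,-0.0175,0.002,0.2,0,-9.8],
    [-0.2,0.0065,-0.0165,0.002,0.2,0,-9.8],
    [-0.2,0.009,-0.015,0.002,0.2,0,-9.8],
    [-0.2,0.0115,-0.0135,0.002,0,0,-9.8],
    [-0.2,0.014,-0.011,0.002,0,0,-9.8],
    [-0.2,0.0155,-0.0085,0.002,0,0,-9.8],
    [-0.2,0,0,0,0,0,-9],
  ],
)

```text
time_s: 12.38
eef_pos: [0.5392, 0.0901, 0.0961]
eef_rot: [0.38, 0.925, 0.012, 0.008]
force: [-0.8, -0.1, -0.2]
grip_width: 0.035
```

```bash
python3 -c "
from h import *
go((.5375,.0955,.06),134.2)"
```

```text
t 12.375 pos [0.5392 0.0901 0.0961] yaw 135.3 j7 2.21 F [-0.8 -0.1 -0.2] T [0.057 0.008 0.049] w 0.035
shift mm [ 5.2  1.6 36.1] turn [1.7 0.3 1.1]
```

```bash
cat > bar.py <<'E'
from h import *
def bar(c,z=.078):
    s=monitor.sense(); C=cam("wrist",s); im=cv2.cvtColor(imaging.capture("wrist"),cv2.COLOR_RGB2HSV)
    u,v=proj((*c,z),C); print("px",round(u),round(v))
    m=cv2.inRange(im,(10,100,60),(30,255,255)); k=np.zeros_like(m); cv2.circle(k,(int(u),int(v)),48,255,-1); m&=k; m[272:]=0
    V=im[...,2]; t,_=cv2.threshold(V[m>0].reshape(-1,1),0,255,cv2.THRESH_OTSU)
    n,l,st,ce=cv2.connectedComponentsWithStats(((m>0)&(V>t)).astype(np.uint8))
    i=1+st[1:,4].argmax(); w=np.array([ray(q[::-1],z,C)[:2] for q in np.argwhere(l==i)],np.float32)
    r=cv2.minAreaRect(w); e=cv2.boxPoints(r); f=e[1]-e[0];g=e[2]-e[1];L=f if np.hypot(*f)>np.hypot(*g) else g
    print(np.round(r[0],4),np.round(r[1],4),"heading",np.degrees(np.arctan2(L[1],L[0]))%180)
E
python3 -c "
from bar import *
bar((.5375,.0955))"
```

```text
px 334 268
[0.5296 0.0906] [0.0222 0.0127] heading 43.297142
```

Request:
play_rows(
  plan=[
    [-0.2,0.005,0.0015,0.015,1.5,0,1],
    [-0.2,0,0,0.015,0,0,0],
    [-0.2,0,0,0,0,0,0],
  ],
)

```text
time_s: 12.8
eef_pos: [0.5388, 0.0939, 0.0659]
eef_rot: [0.39, 0.921, 0.0, 0.004]
force: [0.6, 0.1, 0.0]
grip_width: 0.0349
```

```bash
python3 -c "
from h import *
go((.5375,.0955,.018),134.2)"
```

```text
t 12.8 pos [0.5388 0.0939 0.0659] yaw 134.1 j7 2.18 F [0.6 0.1 0. ] T [ 0.025  0.108 -0.013] w 0.0349
shift mm [ 2.5  0.  47.9] turn [ 0.2  0.4 -0.1]
```

Request:
play_rows(
  plan=[
    [-0.2,0.0025,0,0.015,0,0,0],
    [-0.2,0,0,0.015,0,0,0],
    [-0.2,0,0,0.012,0,0,0],
    [-0.2,0,0,0,0,0,0],
  ],
)

```text
time_s: 13.3
eef_pos: [0.5365, 0.0949, 0.0198]
eef_rot: [0.391, 0.92, -0.001, 0.003]
force: [-1.1, 0.1, 0.0]
grip_width: 0.0347
```

```bash
python3 -c "
from h import *
go((.5375,.0955,.018),134.2)"
```

```text
t 13.3 pos [0.5365 0.0949 0.0198] yaw 134.0 j7 2.19 F [-1.1  0.1  0. ] T [0.046 0.056 0.045] w 0.0347
shift mm [-0.3  1.1  1.8] turn [ 0.1  0.4 -0.2]
```

Well placed. I close and spin about 40° first.

Request:
play_rows(
  plan=[
    [-1,0,0.001,0.002,0,0,0],
    [-1,0,0,0,0,0,0],
    [-1,0,0,0,0,0,0],
    [-1,0,0,0,0,0,0],
    [-1,0,0,0,0,0,0],
  ],
)

```text
time_s: 13.92
eef_pos: [0.5379, 0.0961, 0.0186]
eef_rot: [0.391, 0.92, -0.0, 0.004]
force: [1.0, -0.8, -1.6]
grip_width: 0.01
```

```bash
python3 st.py 134.2
```

```text
t 13.925 turned deg 0.2 rad 0.004 F [ 1.  -0.8 -1.6] T [ 0.063 -0.011  0.011] w 0.01 pos [0.5379 0.0961 0.0186] j7 2.19 tau7 0.03
```

Request:
play_rows(
  plan=[
    [-1,0,0,0,0,0,10],
    [-1,0,0,0,0,0,10],
    [-1,0,0,0,0,0,10],
    [-1,0,0,0,0,0,10],
    [-1,0,0,0,0,0,10],
    [-1,0,0,0,0,0,10],
    [-1,0,0,0,0,0,10],
    [-1,0,0,0,0,0,10],
    [-1,0,0,0,0,0,10],
    [-1,0,0,0,0,0,10],
  ],
)

```text
time_s: 15.18
eef_pos: [0.5377, 0.0941, 0.0186]
eef_rot: [0.964, 0.265, 0.003, 0.004]
force: [-0.5, 0.1, -1.2]
grip_width: 0.0097
```

```bash
python3 st.py 134.2
```

```text
t 15.175 turned deg 103.5 rad 1.806 F [-0.5  0.1 -1.2] T [-0.063  0.273  0.04 ] w 0.0097 pos [0.5377 0.0941 0.0186] j7 0.47 tau7 1.385
```

Request:
play_rows(
  plan=[
    [-1,0,0,0,0,0,7],
    [-1,0,0,0,0,0,6],
  ],
)

```text
time_s: 15.42
eef_pos: [0.5374, 0.094, 0.0186]
eef_rot: [0.989, 0.15, 0.003, 0.004]
force: [-0.1, -1.1, -1.0]
grip_width: 0.0099
```

```bash
python3 st.py 134.2
```

```text
t 15.425 turned deg 116.9 rad 2.04 F [-0.1 -1.1 -1. ] T [-0.001  0.16   0.012] w 0.0099 pos [0.5374 0.094  0.0186] j7 0.25 tau7 0.772
```

Request:
play_rows(
  plan=[
    [-1,0,0,0,0,0,7],
    [-1,0,0,0,0,0,6],
  ],
)

```text
time_s: 15.68
eef_pos: [0.5371, 0.0939, 0.0186]
eef_rot: [0.999, 0.034, 0.003, 0.003]
force: [0.3, 0.5, -2.5]
grip_width: 0.0096
```

```bash
python3 st.py 134.2
```

```text
t 15.675 turned deg 130.3 rad 2.275 F [ 0.3  0.5 -2.5] T [0.044 0.217 0.046] w 0.0096 pos [0.5371 0.0939 0.0186] j7 0.02 tau7 0.769
```

Request:
play_rows(
  plan=[
    [-1,0,0,0,0,0,7],
    [-1,0,0,0,0,0,6],
  ],
)

```text
time_s: 15.92
eef_pos: [0.5368, 0.094, 0.0184]
eef_rot: [0.997, -0.083, 0.003, 0.003]
force: [0.7, 0.4, -3.8]
grip_width: 0.0094
```

```bash
python3 st.py 134.2
```

```text
t 15.925 turned deg 143.7 rad 2.508 F [ 0.7  0.4 -3.8] T [0.026 0.044 0.243] w 0.0094 pos [0.5368 0.094  0.0184] j7 -0.19 tau7 0.496
```

Request:
play_rows(
  plan=[
    [-1,0,0,0,0,0,6],
    [-1,0,0,0,0,0,6],
    [-1,0,0,0,0,0,0],
  ],
)

```text
time_s: 16.3
eef_pos: [0.5366, 0.094, 0.0175]
eef_rot: [0.982, -0.188, 0.004, 0.003]
force: [0.2, 0.4, -0.8]
grip_width: 0.0093
```

```bash
python3 st.py 134.2
```

```text
t 16.3 turned deg 155.9 rad 2.721 F [ 0.2  0.4 -0.8] T [-0.024  0.206  0.115] w 0.0093 pos [0.5366 0.094  0.0175] j7 -0.39 tau7 -0.407
```

d is snug: drawn down 1.1 mm, about 0.28 rad past the bite. I move on to a.

Request:
play_rows(
  plan=[
    [-0.4,0,0,0,0,0,0],
    [-0.4,0,0,0,0,0,0],
    [-0.4,0,0,-0.02,0,0,0],
    [-0.4,0,0,-0.02,0,0,0],
    [-0.3,0,0,-0.01,0,0,-10],
    [-0.2,0,0,0,0,0,-10],
    [-0.2,0,0,0,0,0,-10],
    [-0.2,0,0,0,0,0,-10],
    [-0.2,0,0,0,0,0,-10],
    [-0.2,0,0,0,0,0,-10],
  ],
)

```text
time_s: 17.55
eef_pos: [0.5422, 0.0938, 0.0824]
eef_rot: [0.938, 0.345, 0.009, 0.005]
force: [-1.0, 0.5, 0.2]
grip_width: 0.0349
```

```bash
cat > pl.py <<'E'
from h import *
import sys
x,y,h,n=map(float,sys.argv[1:5]); n=int(n)
go((x,y,.07),h); s=monitor.sense(); y0=yaw(s); t=(h-y0)/(n+.3); w=(np.array([x,y])-s["eef_pos"][:2])/(n-.5)
for k in range(n-1):
    a=np.radians(y0+k*t+t/2); print(round(w@[np.cos(a),np.sin(a)],4),round(w@[np.sin(a),-np.cos(a)],4),round(-t,1))
E
python3 pl.py .645 .1105 144 10
```

```text
t 17.55 pos [0.5422 0.0938 0.0824] yaw 40.4 j7 0.59 F [-1.   0.5  0.2] T [-0.006  0.011 -0.041] w 0.0349
shift mm [88.9 53.7 14.3] turn [   1.3    0.2 -103.6]
0.0088 0.0065 -10.1
0.0076 0.0079 -10.1
0.0061 0.0091 -10.1
0.0044 0.01 -10.1
0.0026 0.0107 -10.1
0.0007 0.0109 -10.1
-0.0013 0.0109 -10.1
-0.0031 0.0105 -10.1
-0.0049 0.0098 -10.1
```

Request:
play_rows(
  plan=[
    [-0.2,0.009,0.0065,0,0.2,0,-10],
    [-0.2,0.0075,0.008,0,0.2,0,-10],
    [-0.2,0.006,0.009,0,0.2,0,-10],
    [-0.2,0.0045,0.01,0,0.2,0,-10],
    [-0.2,0.0025,0.0105,0,0.2,0,-10],
    [-0.2,0.0005,0.011,0,0.2,0,-10],
    [-0.2,-0.0015,0.011,0,0,0,-10],
    [-0.2,-0.003,0.0105,0,0,0,-10],
    [-0.2,-0.005,0.01,0,0,0,-10],
    [-0.2,0,0,0,0,0,-10],
  ],
)

```text
time_s: 18.8
eef_pos: [0.6508, 0.1012, 0.1033]
eef_rot: [0.311, 0.95, 0.006, 0.008]
force: [0.3, 0.8, 0.0]
grip_width: 0.0352
```

```bash
python3 -c "
from h import *
go((.645,.1105,.018),143.8)
from bar import *
bar((.645,.1105))"
```

```text
t 18.8 pos [0.6508 0.1012 0.1033] yaw 143.8 j7 2.43 F [0.3 0.8 0. ] T [0.053 0.096 0.037] w 0.0352
shift mm [11.2  2.7 85.2] turn [ 1.   0.7 -0. ]
px 343 267
[0.6418 0.1024] [0.0221 0.0176] heading 54.093174
```

Request:
play_rows(
  plan=[
    [-0.2,0.011,0.0025,0.015,1,0.5,0],
    [-0.2,0,0,0.015,0,0,0],
    [-0.2,0,0,0,0,0,0],
  ],
)

```text
time_s: 19.23
eef_pos: [0.6429, 0.1104, 0.0729]
eef_rot: [0.311, 0.95, -0.001, 0.002]
force: [-0.1, -0.3, -0.2]
grip_width: 0.0349
```

```bash
python3 -c "
from h import *
go((.645,.1105,.018),144)"
```

```text
t 19.225 pos [0.6429 0.1104 0.0729] yaw 143.7 j7 2.41 F [-0.1 -0.3 -0.2] T [0.091 0.084 0.003] w 0.0349
shift mm [-1.5  1.4 54.9] turn [-0.1  0.2 -0.3]
```

Request:
play_rows(
  plan=[
    [-0.2,-0.001,0.001,0.016,0,0,0],
    [-0.2,0,0,0.016,0,0,0],
    [-0.2,0,0,0.014,0,0,0],
    [-0.2,0,0,0,0,0,0],
  ],
)

```text
time_s: 19.73
eef_pos: [0.6436, 0.1099, 0.0224]
eef_rot: [0.312, 0.95, -0.002, 0.001]
force: [0.2, -0.1, -0.6]
grip_width: 0.035
```

```bash
python3 -c "
from h import *
go((.645,.1105,.018),144)"
```

```text
t 19.725 pos [0.6436 0.1099 0.0224] yaw 143.6 j7 2.42 F [ 0.2 -0.1 -0.6] T [0.056 0.116 0.001] w 0.035
shift mm [-0.8  1.3  4.4] turn [-0.2  0.2 -0.4]
```

Request:
play_rows(
  plan=[
    [-1,-0.001,0.001,0.004,0,0,0],
    [-1,0,0,0,0,0,0],
    [-1,0,0,0,0,0,0],
    [-1,0,0,0,0,0,0],
    [-1,0,0,0,0,0,0],
  ],
)

```text
time_s: 20.35
eef_pos: [0.6461, 0.1101, 0.0192]
eef_rot: [0.312, 0.95, -0.002, 0.002]
force: [1.2, 0.5, -1.6]
grip_width: 0.0096
```

```bash
python3 st.py 144
```

```text
t 20.35 turned deg 0.4 rad 0.007 F [ 1.2  0.5 -1.6] T [ 0.136 -0.013  0.002] w 0.0096 pos [0.6461 0.1101 0.0192] j7 2.42 tau7 -0.006
```

Request:
play_rows(
  plan=[
    [-1,0,0,0,0,0,10],
    [-1,0,0,0,0,0,10],
    [-1,0,0,0,0,0,10],
    [-1,0,0,0,0,0,10],
    [-1,0,0,0,0,0,10],
    [-1,0,0,0,0,0,10],
    [-1,0,0,0,0,0,10],
    [-1,0,0,0,0,0,10],
    [-1,0,0,0,0,0,10],
    [-1,0,0,0,0,0,10],
  ],
)

```text
time_s: 21.6
eef_pos: [0.6462, 0.1096, 0.0192]
eef_rot: [0.939, 0.345, 0.001, 0.003]
force: [0.4, -0.4, -2.7]
grip_width: 0.0095
```

```bash
python3 st.py 144
```

```text
t 21.6 turned deg 103.6 rad 1.809 F [ 0.4 -0.4 -2.7] T [-0.109  0.015  0.038] w 0.0095 pos [0.6462 0.1096 0.0192] j7 0.77 tau7 1.327
```

Request:
play_rows(
  plan=[
    [-1,0,0,0,0,0,7],
    [-1,0,0,0,0,0,6],
  ],
)

```text
time_s: 21.85
eef_pos: [0.6461, 0.1095, 0.0192]
eef_rot: [0.973, 0.233, 0.001, 0.003]
force: [1.1, -0.2, -2.4]
grip_width: 0.0098
```

```bash
python3 st.py 144
```

```text
t 21.85 turned deg 117.1 rad 2.044 F [ 1.1 -0.2 -2.4] T [-0.105 -0.014  0.002] w 0.0098 pos [0.6461 0.1095 0.0192] j7 0.56 tau7 0.743
```

Request:
play_rows(
  plan=[
    [-1,0,0,0,0,0,7],
    [-1,0,0,0,0,0,6],
  ],
)

```text
time_s: 22.1
eef_pos: [0.6461, 0.1095, 0.0192]
eef_rot: [0.993, 0.117, 0.001, 0.003]
force: [1.2, -1.6, -2.4]
grip_width: 0.0097
```

```bash
python3 st.py 144
```

```text
t 22.1 turned deg 130.5 rad 2.278 F [ 1.2 -1.6 -2.4] T [-0.131  0.039  0.033] w 0.0097 pos [0.6461 0.1095 0.0192] j7 0.35 tau7 0.74
```

Request:
play_rows(
  plan=[
    [-1,0,0,0,0,0,7],
    [-1,0,0,0,0,0,6],
  ],
)

```text
time_s: 22.35
eef_pos: [0.646, 0.1094, 0.0185]
eef_rot: [1.0, 0.001, 0.002, 0.003]
force: [1.8, -0.7, -5.0]
grip_width: 0.0093
```

```bash
python3 st.py 144
```

```text
t 22.35 turned deg 143.9 rad 2.511 F [ 1.8 -0.7 -5. ] T [-0.133 -0.251  0.279] w 0.0093 pos [0.646  0.1094 0.0185] j7 0.14 tau7 0.482
```

Bite: drawn down 0.7 mm, about 0.18 rad past it. I add 7°.

Request:
play_rows(
  plan=[
    [-1,0,0,0,0,0,4],
    [-1,0,0,0,0,0,3],
    [-1,0,0,0,0,0,0],
  ],
)

```text
time_s: 22.72
eef_pos: [0.6459, 0.1094, 0.0179]
eef_rot: [0.998, -0.061, 0.002, 0.003]
force: [0.1, -0.8, -1.7]
grip_width: 0.0097
```

```bash
python3 st.py 144
```

```text
t 22.725 turned deg 150.9 rad 2.634 F [ 0.1 -0.8 -1.7] T [-0.095  0.014  0.18 ] w 0.0097 pos [0.6459 0.1094 0.0179] j7 0.03 tau7 -0.326
```

a is snug: drawn down 1.3 mm, about 0.33 rad past the bite. c is next. Gripping it square would put joint 7 past its limit, so I grip at heading 143 and let the closing jaws turn the free nut the first ~12° clockwise.

Request:
play_rows(
  plan=[
    [-0.4,0,0,0,0,0,0],
    [-0.4,0,0,0,0,0,0],
    [-0.4,0,0,-0.02,0,0,0],
    [-0.4,0,0,-0.02,0,0,0],
    [-0.3,0,0,-0.01,0,0,-10],
    [-0.2,0,0,0,0,0,-10],
    [-0.2,0,0,0,0,0,-10],
    [-0.2,0,0,0,0,0,-10],
    [-0.2,0,0,0,0,0,-10],
  ],
)

```text
time_s: 23.85
eef_pos: [0.6505, 0.1101, 0.0825]
eef_rot: [0.925, 0.38, 0.007, 0.004]
force: [-0.3, 0.5, -0.3]
grip_width: 0.0352
```

```bash
python3 pl.py .5517 -.0133 141 10
```

```text
t 23.85 pos [0.6505 0.1101 0.0825] yaw 44.7 j7 0.82 F [-0.3  0.5 -0.3] T [-0.018  0.059  0.035] w 0.0352
shift mm [-157.1   18.1   11.3] turn [  1.    0.2 -96.3]
-0.0166 0.0006 -9.3
-0.0165 -0.0021 -9.3
-0.0159 -0.0048 -9.3
-0.0149 -0.0073 -9.3
-0.0136 -0.0097 -9.3
-0.0118 -0.0117 -9.3
-0.0097 -0.0135 -9.3
-0.0074 -0.0149 -9.3
-0.0049 -0.0159 -9.3
```

Request:
play_rows(
  plan=[
    [-0.2,-0.0165,0.0005,0,0.2,0,-9.3],
    [-0.2,-0.0165,-0.002,0,0.2,0,-9.3],
    [-0.2,-0.016,-0.005,0,0.2,0,-9.3],
    [-0.2,-0.015,-0.0075,0,0.2,0,-9.3],
    [-0.2,-0.0135,-0.0095,0,0.2,0,-9.3],
    [-0.2,-0.012,-0.0115,0,0,0,-9.3],
    [-0.2,-0.0095,-0.0135,0,0,0,-9.3],
    [-0.2,-0.0075,-0.015,0,0,0,-9.3],
    [-0.2,-0.005,-0.016,0,0,0,-9.3],
    [-0.2,0,0,0,0,0,-9.3],
  ],
)

```text
time_s: 25.1
eef_pos: [0.5544, -0.0088, 0.1006]
eef_rot: [0.338, 0.941, 0.007, 0.01]
force: [-0.3, 0.1, 0.1]
grip_width: 0.0345
```

```bash
python3 -c "
from h import *
go((.5517,-.0133,.018),142)
from bar import *
bar((.5517,-.0133))"
```

```text
t 25.1 pos [ 0.5544 -0.0088  0.1006] yaw 140.5 j7 2.52 F [-0.3  0.1  0.1] T [0.08  0.046 0.006] w 0.0345
shift mm [ 0.3 -6.8 82.4] turn [ 1.1  0.8 -1.5]
px 324 253
[ 0.5547 -0.007 ] [0.0086 0.0117] heading 140.82083
```

Request:
play_rows(
  plan=[
    [-0.2,0,-0.0065,0.015,1,0.5,-2],
    [-0.2,0,0,0.015,0,0,0],
    [-0.2,0,0,0,0,0,0],
  ],
)

```text
time_s: 25.52
eef_pos: [0.5534, -0.0135, 0.0735]
eef_rot: [0.322, 0.947, 0.002, 0.005]
force: [-0.5, 0.7, 0.4]
grip_width: 0.0349
```

```bash
python3 -c "
from h import *
go((.5517,-.0133,.018),143)"
```

```text
t 25.525 pos [ 0.5534 -0.0135  0.0735] yaw 142.4 j7 2.57 F [-0.5  0.7  0.4] T [ 0.027  0.089 -0.02 ] w 0.0349
shift mm [ 2.  -1.3 55.5] turn [ 0.4  0.5 -0.6]
```

Request:
play_rows(
  plan=[
    [-0.2,0.0015,-0.001,0.017,0,0,0],
    [-0.2,0,0,0.017,0,0,0],
    [-0.2,0,0,0.016,0,0,0],
    [-0.2,0,0,0,0,0,0],
  ],
)

```text
time_s: 26.02
eef_pos: [0.552, -0.0129, 0.0199]
eef_rot: [0.323, 0.947, 0.002, 0.005]
force: [0.7, 0.3, 0.6]
grip_width: 0.0348
```

```bash
python3 -c "
from h import *
go((.5517,-.0133,.018),143)"
```

```text
t 26.025 pos [ 0.552  -0.0129  0.0199] yaw 142.4 j7 2.6 F [0.7 0.3 0.6] T [0.059 0.118 0.01 ] w 0.0348
shift mm [-0.  -0.5  1.9] turn [ 0.4  0.5 -0.6]
```

Request:
play_rows(
  plan=[
    [-1,0,0,0.002,0,0,0],
    [-1,0,0,0,0,0,0],
    [-1,0,0,0,0,0,0],
    [-1,0,0,0,0,0,0],
    [-1,0,0,0,0,0,0],
  ],
)

```text
time_s: 26.65
eef_pos: [0.5525, -0.0127, 0.0184]
eef_rot: [0.323, 0.946, 0.002, 0.006]
force: [0.8, 0.2, -2.6]
grip_width: 0.0096
```

```bash
python3 st.py 154.7
```

```text
t 26.65 turned deg 12.4 rad 0.216 F [ 0.8  0.2 -2.6] T [ 0.14   0.038 -0.014] w 0.0096 pos [ 0.5525 -0.0127  0.0184] j7 2.6 tau7 0.003
```

Gripped flat (9.6 mm) and the nut aligned. I spin to about 103° in total.

Request:
play_rows(
  plan=[
    [-1,0,0,0,0,0,10],
    [-1,0,0,0,0,0,10],
    [-1,0,0,0,0,0,10],
    [-1,0,0,0,0,0,10],
    [-1,0,0,0,0,0,10],
    [-1,0,0,0,0,0,10],
    [-1,0,0,0,0,0,10],
    [-1,0,0,0,0,0,10],
    [-1,0,0,0,0,0,8],
  ],
)

```text
time_s: 27.78
eef_pos: [0.5528, -0.0144, 0.0184]
eef_rot: [0.901, 0.434, 0.006, 0.004]
force: [0.2, -0.3, -2.5]
grip_width: 0.0097
```

```bash
python3 st.py 154.7
```

```text
t 27.775 turned deg 103.2 rad 1.801 F [ 0.2 -0.3 -2.5] T [-0.201  0.09   0.017] w 0.0097 pos [ 0.5528 -0.0144  0.0184] j7 1.11 tau7 1.001
```

Request:
play_rows(
  plan=[
    [-1,0,0,0,0,0,7],
    [-1,0,0,0,0,0,6],
  ],
)

```text
time_s: 28.02
eef_pos: [0.5526, -0.0146, 0.0184]
eef_rot: [0.945, 0.326, 0.006, 0.003]
force: [0.6, -0.3, -1.6]
grip_width: 0.0097
```

```bash
python3 st.py 154.7
```

```text
t 28.025 turned deg 116.6 rad 2.036 F [ 0.6 -0.3 -1.6] T [-0.208  0.124  0.023] w 0.0097 pos [ 0.5526 -0.0146  0.0184] j7 0.9 tau7 0.753
```

Request:
play_rows(
  plan=[
    [-1,0,0,0,0,0,7],
    [-1,0,0,0,0,0,6],
  ],
)

```text
time_s: 28.28
eef_pos: [0.5523, -0.0147, 0.0184]
eef_rot: [0.977, 0.214, 0.006, 0.003]
force: [0.9, -0.6, -2.8]
grip_width: 0.0097
```

```bash
python3 st.py 154.7
```

```text
t 28.275 turned deg 130.0 rad 2.27 F [ 0.9 -0.6 -2.8] T [-0.228  0.144  0.006] w 0.0097 pos [ 0.5523 -0.0147  0.0184] j7 0.69 tau7 0.746
```

Request:
play_rows(
  plan=[
    [-1,0,0,0,0,0,7],
    [-1,0,0,0,0,0,6],
  ],
)

```text
time_s: 28.52
eef_pos: [0.5521, -0.0149, 0.0184]
eef_rot: [0.995, 0.098, 0.006, 0.002]
force: [0.6, -0.4, -3.1]
grip_width: 0.0097
```

```bash
python3 st.py 154.7
```

```text
t 28.525 turned deg 143.4 rad 2.503 F [ 0.6 -0.4 -3.1] T [-0.238  0.176  0.084] w 0.0097 pos [ 0.5521 -0.0149  0.0184] j7 0.48 tau7 0.737
```

Request:
play_rows(
  plan=[
    [-1,0,0,0,0,0,6],
    [-1,0,0,0,0,0,5],
  ],
)

```text
time_s: 28.78
eef_pos: [0.5519, -0.015, 0.0178]
eef_rot: [1.0, 0.0, 0.006, 0.002]
force: [1.5, -0.7, -4.9]
grip_width: 0.0095
```

```bash
python3 st.py 154.7
```

```text
t 28.775 turned deg 154.7 rad 2.7 F [ 1.5 -0.7 -4.9] T [-0.198 -0.109  0.238] w 0.0095 pos [ 0.5519 -0.015   0.0178] j7 0.3 tau7 0.342
```

Bite: drawn down 0.6 mm, about 0.15–0.19 rad past it. I add 7.5°.

Request:
play_rows(
  plan=[
    [-1,0,0,0,0,0,4],
    [-1,0,0,0,0,0,3.5],
    [-1,0,0,0,0,0,0],
  ],
)

```text
time_s: 29.15
eef_pos: [0.5517, -0.015, 0.0172]
eef_rot: [0.998, -0.066, 0.006, 0.003]
force: [0.5, -0.5, -1.2]
grip_width: 0.0094
```

```bash
python3 st.py 154.7
```

```text
t 29.15 turned deg 162.2 rad 2.831 F [ 0.5 -0.5 -1.2] T [-0.194  0.204  0.229] w 0.0094 pos [ 0.5517 -0.015   0.0172] j7 0.18 tau7 -0.384
```

c is snug: drawn down 1.2 mm, about 0.3 rad past the bite. I release, lift well clear and check.

Request:
play_rows(
  plan=[
    [-0.4,0,0,0,0,0,0],
    [-0.4,0,0,0,0,0,0],
    [-0.4,0,0,-0.02,0,0,0],
    [-0.4,0,0,-0.03,0,0,0],
    [-0.2,0,0.01,-0.04,0,0,0],
    [-0.2,0,0.03,-0.04,0,0,0],
    [-0.2,0,0.03,-0.04,0,0,0],
    [-0.2,0,0,0,0,0,0],
    [-0.2,0,0,0,0,0,0],
  ],
)

```text
time_s: 30.28
eef_pos: [0.5422, -0.0862, 0.2006]
eef_rot: [0.998, -0.066, 0.01, 0.0]
force: [0.2, 0.6, -0.5]
grip_width: 0.0349
```

```bash
python3 -c "
from h import *
s=monitor.sense(); print(s['time_s'],s['eef_pos'],s['force'],abs(s['qd']).max())
a=imaging.capture('top')[:,:,::-1]; b=imaging.capture('scene')[:,:,::-1]
cv2.imwrite('pics/end.png',np.hstack([cv2.resize(a[100:340,130:480],(400,274)),cv2.resize(b[150:370,150:470],(400,274))]))"
```

```text
30.275 [ 0.54215704 -0.08621204  0.20062992] [ 0.21444802  0.58836119 -0.52000387] 0.034562898433002504
```

View pics/end.png

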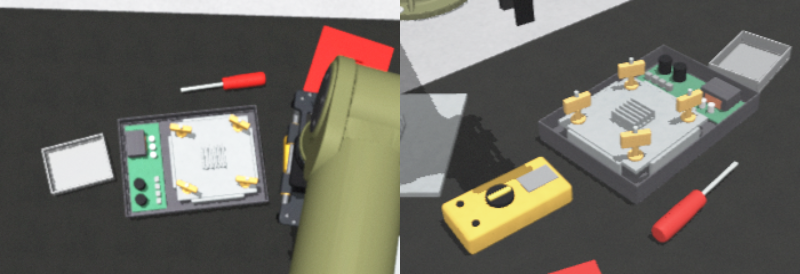

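The picture shows all four nuts turned, the plate seated and level, and the meter, screwdriver and tray undisturbed. The arm is clear, so I hand in.

```bash
python3 -c "
from bench import workorder
print(workorder.job_done())"
```

```text
the job is handed in; nothing more can be done
None
```

I tightened all four thumb nuts in cross order (b, d, a, c) and handed the job in at about 30 s, with the arm clear of everything. No verdict came back.

| Nut | Total turn (rad) | Hand drawn down (mm) | Past the bite (rad, from the draw-down) |
|---|---|---|---|
| b | 2.71 | 1.3 | about 0.32 |
| d | 2.72 | 1.1 | about 0.28 |
| a | 2.63 | 1.3 | about 0.33 |
| c | 2.83 | 1.2 | about 0.30 |

All four are inside the 0.15 to 0.5 rad snug range. Resistance at each bite rose to 0.24–0.29 N m, and the downward pull at the bite was 4–5 N.

- **Final check:** the top and scene pictures show the plate level and the meter, screwdriver and tray where they were. I compared them by eye only.
- **Disagreement found:** the fingertips sit about 33 mm above the reported TCP. My first close on nut b therefore met nothing. I checked the offset in two views, then gripped lower for all four nuts.
- **Weak measurements:** the close-up re-measurements of d, a and c were partly hidden by the gripper, so I used the earlier hover positions. The closed width of 9.6–10 mm confirmed those grasps.
- **Nut c:** gripping it square would have passed joint 7's limit. I gripped it about 12° off, and the closing jaws turned it clockwise during its free spin. Its total turn includes those 12°.

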